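Pull a stuck cover off its chassis in the bench holder

TASK

The grey cover is stuck on its small aluminium chassis, so lifting the cover just brings the chassis along. Slide the chassis, cover still on, under the lips of the dark steel bench holder right up to its end stop, then pull the cover straight up off it so that the chassis stays home in the holder. Set the cover down gently, open side down, flat on the black liner in the free bay of the clear parts tray, and let go, without disturbing the other things.

Things in the scene. Friction and masses are not known exactly. Their poses are not given: they have to be found in the camera images.
- cover_center (a point): Centre (half-way up) of the grey painted-steel cover, the outer part: a box open underneath, outside 80 mm (its x) x 58 mm (its y) x 60 mm high (z up), walls and top 3 mm, about 0.18 kg. It starts fully down over the chassis, its rim on the chassis foot, same heading. Grip it from above across the 58 mm, in its upper half.
- chassis_foot (a point): Centre of the foot plate of the chassis, the inner part (aluminium, about 0.22 kg), 2 mm above its underside, z up. Foot plate 84 mm (x) x 92 mm (y) x 4 mm: it sticks out 17 mm on each y side and 2 mm on each x end of the cover. On it, under the cover, a body with components, 60 x 46 mm, up to 56 mm above the underside.
- holder_home (a point): Where point chassis_foot lies when the chassis is home in the steel holder fixed to the bench, 2 mm above the bench. x points from the holder's open mouth to its end stop: slide the chassis in along +x, on the bench (no floor). The stop's face is 42 mm beyond this point; the stop is 10 mm high. The chassis fits either way round.
- liner_top (a point): Centre of the top of the thin black liner in the free bay of the clear two-bay tray, 6 mm above the bench. Liner 112 mm (x) x 138 mm (y), nearly filling its bay: lay the cover's 80 mm length along the liner's y for most room, x also fits. Tray and divider walls are 14 mm high. Bays lie side by side along x, 124 mm apart. Tray fixed to the bench.
- heatsink_center (a point): Bystander: centre of a finned dark metal heat sink 60 x 60 x 34 mm in the tray's other bay.
- jar_center (a point): Bystander: centre of a clear plastic jar, 40 mm across, 75 mm high, close to one x end of the chassis.
- transformer_center (a point): Bystander: centre of a small transformer 40 x 62 x 44 mm, close to the other x end of the chassis.
- bottle_center (a point): Bystander: centre of an amber bottle, 48 mm across, 125 mm high, standing beyond the holder's stop, towards the holder's y side.
- chassis: The chassis; origin at the centre of the foot's underside. Two sprung contacts at the x ends of its body, 26 mm above the underside, hold it in the cover by friction, roughly 5 to 12 N: the pair can be carried by the cover. The cover comes free once pulled up about 30 mm relative to the chassis, and clear of its components after 52 mm.
- holder: The dark steel holder; origin on the bench under holder_home, same axes. Side rails 98 mm apart; their lips overhang the foot plate by 9 mm on each y side, underside 7 mm and top 10 mm above the bench, from x = -21 to +42 mm. Flared guides, 10 mm high, widen the mouth out to x = -39 mm.

How it is judged:
On the way, in this order (a step that is already met when the one before it is completed fails the run):
1. the chassis, cover still on, is home in the holder (within 6 mm of the stop) (x of chassis_foot in the frame of holder_home between -0.006 and 0.004 m and y of chassis_foot in the frame of holder_home between -0.006 and 0.006 m and height (world z) of chassis_foot below 0.007 m and distance between cover_center and chassis_foot below 0.05 m), for 0.2 s.
2. the cover is lifted clear of the chassis, which stays home in the holder (z of cover_center in the frame of chassis_foot above 0.085 m and horizontal distance between chassis_foot and holder_home below 0.01 m and height (world z) of chassis_foot below 0.008 m), for 0.1 s.
At the end, for the whole second after the job is handed in: The cover rests still, open side down and flat (within 3 mm and 0.06 rad) on the liner, its centre within 30 mm (x) and 45 mm (y) of the liner's centre; the chassis lies still and flat on the bench within 10 mm of home in the holder (x of cover_center in the frame of liner_top between -0.03 and 0.03 m and y of cover_center in the frame of liner_top between -0.045 and 0.045 m and z of cover_center in the frame of liner_top between 0.027 and 0.033 m and angle between each of cover_center, chassis_foot's own z axis and vertical below 0.06 rad and linear speed of each of cover, chassis below 0.01 m/s and horizontal distance between chassis_foot and holder_home below 0.01 m and height (world z) of chassis_foot below 0.005 m); the robot touches nothing.
It fails at once if the heat sink, jar, transformer or bottle is moved more than 15 mm (distance of any of heatsink_center, jar_center, transformer_center, bottle_center from where it was at the start of the episode above 0.015 m).
It fails at once if the cover is dropped (falls faster than 0.5 m/s out of the fingers) (contact force between the fingers and cover below 0.1 N and linear speed of cover above 0.5 m/s).
It also fails if it takes over 64 s, if anything falls off the work surface, if the arm or the gripper's body presses on something with over 40 N, if the wrist force passes 120 N, or if a joint passes its speed limit or range.

ROBOT

A 6-joint arm with a two-finger parallel gripper is mounted at the origin on the work surface. World frame = base frame: x ahead of the robot, y to its left, z up, the work surface at z = 0. Lengths are in m, angles in rad, forces in N, time in s.
With the tool pointing down it reaches from about 0.275 to 0.825 m from the base axis. Payload 5.2 kg.
Tool frame: the origin (TCP) lies at the very end of the fingers, on their centre line; the grasp point (between the pads) lies 19 mm behind it (env.pinch_z is the distance from the TCP to the grasp point, in m); z points along the fingers, y is the direction in which the jaws open and shut (so a half turn about z gives the same grasp; the last joint's range is limited). The gripper opens to 93 mm and grips with 3 to 60 N. Pads are 15 mm wide; open, the fingers measure 128 mm over their backs; the gripper's body (75 mm by 188 mm) begins 65 mm behind the grasp point.
Start: joints at [1.094, 0.259, 1.535, -0, 1.348, -0.203], TCP at [0.149, 0.53, 0.219] pointing down, gripper open.
Joint ranges: [-3.14, 3.14], [-0.91, 2.08], [0.19, 2.58], [-1.22, 4.36], [0.22, 2.71], [-3.12, 3.12]. Speed limits (rad/s): [2.57, 2.57, 3.14, 3.14, 3.14, 3.14].

INTERFACE

Orientations are given as a unit quaternion [x, y, z, w].
In Python, from rig import env gives the robot as it stands. The module is installed in compiled form; this text tells all that it offers. Calls block until the motion is done:
- env.move_to(position, orientation): joint-space move of the TCP to a pose.
- env.servo_line(position, orientation=None, velocity=0.15, threshold=None): straight line of the TCP; orientation=None keeps the orientation; velocity is the mean speed in m/s. With threshold (N) it stops when the force on the tool has changed by that much, and returns True; else False.
- env.goto_joints(angles): joint-space move.
- env.gripper_to(opening): finger opening in m; the grip force is fixed at half the most; returns when the fingers have stopped.
- env.wait(seconds).
- env.solve_ik(position, orientation): joint angles nearest the present ones, or None.
- env.get_state(): the state.
- env.read_camera(name): name is "side" or "top"; returns a dict with "frame" (400x640x3 uint8, red, green, blue), "K" (3x3 intrinsics, pixels), "R" (3x3) and "t" (3): a world point X has camera coordinates R X + t. Camera axes: x right, y down, z forward; pixel columns grow to the right and rows downward; lengths in m; the calibration is good to about 2 mm. A picture is of the moment at which its call begins. There is no depth.
A pose or a line that the arm cannot do raises env.Unreachable and nothing moves.
- env.sign_off(): hands the job in, once; it reports no verdict.
The state is a dict: "clock": time; "joint_pos": joint angles; "qd": joint speeds; "tau": joint torques, N m; "eef_pos": TCP position; "ee_rot": TCP orientation; "force": force on the tool from outside, world axes, zero at the start; "moment": the same for the moment, N m; "grip_width": finger opening in m.
Only numpy, scipy, OpenCV 4.12 (cv2) and the standard library are available. Lean on these libraries where they do the work, as an engineer would, in place of code of your own. Each camera call takes 0.05 s, during which the arm holds its last target.

## Working session

There is one attempt and no reset: what is moved stays moved. The work goes in short steps, each a Python script; the robot and the scene stay as the last script left them, time stands still between calls to the robot, and variables do not carry over. Pictures are saved under pics/ and viewed, and the job is handed in when it is done.

```bash
mkdir -p pics; python3 - <<'E'
from rig import env
import cv2,pickle
for n in("top","side"):
    d=env.read_camera(n); cv2.imwrite(f"pics/{n}0.png",d["frame"][:,:,::-1]); pickle.dump(d,open(f"{n}0.pkl","wb"))
    print(n,d["K"].tolist(),d["R"].round(4).tolist(),d["t"].round(4).tolist())
s=env.get_state();print(s); print(env.pinch_z)
E
```

```text
top [[397.88659359705986, 0.0, 316.38150221001035], [0.0, 397.88659359705986, 211.2214806287842], [0.0, 0.0, 1.0]] [[0.0799, -0.9968, -0.0047], [-0.9725, -0.0769, -0.2197], [0.2186, 0.0221, -0.9756]] [-0.0206, 0.5719, 0.7135]
side [[370.9410338514908, 0.0, 320.4952845582725], [0.0, 370.9410338514908, 199.99540184295074], [0.0, 0.0, 1.0]] [[0.911, -0.4125, -0.0059], [-0.2174, -0.4678, -0.8567], [0.3506, 0.7817, -0.5158]] [-0.4973, 0.18, 0.5711]
{'clock': 0.1, 'joint_pos': array([ 1.09420510e+00,  2.59280071e-01,  1.53594578e+00,  1.96968974e-05,
        1.34802161e+00, -2.02830094e-01]), 'qd': array([-9.86077659e-04, -7.10609228e-04, -3.90366190e-03, -3.13773159e-04,
       -1.45874369e-03, -7.51336886e-05]), 'tau': array([ 1.19620836e-03, -4.38211799e+01, -2.84641296e+01,  7.18084211e-02,
        3.63097794e-02, -5.29086321e-05]), 'eef_pos': array([0.14845378, 0.52908155, 0.21790668]), 'ee_rot': array([ 1.36455644e-01,  9.90645836e-01, -7.76918239e-04, -2.84757090e-04]), 'force': array([0.4906403 , 0.19713681, 0.81343448]), 'moment': array([-0.04546013, -0.03018659,  0.03485518]), 'grip_width': 0.09301010808610408}
0.0188
```

View pics/top0.png

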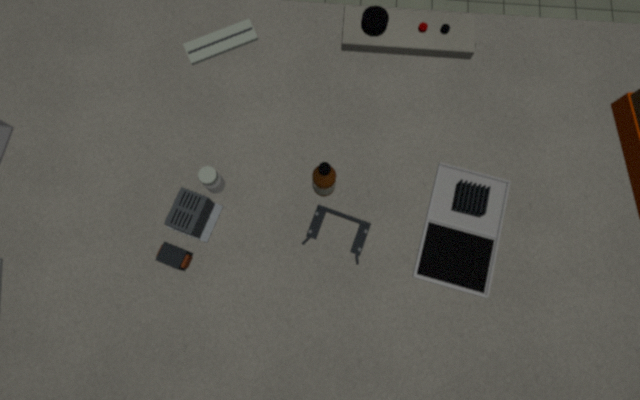

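View pics/side0.png

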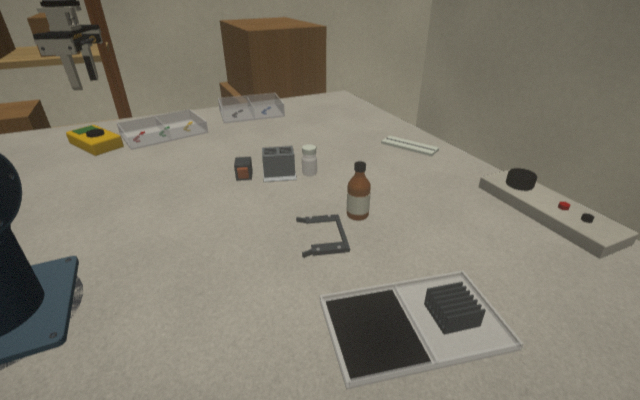

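```bash
cat > h.py <<'E'
import pickle,cv2,numpy as np
def crop(img,x0,y0,w,h,s,out):
    c=img[y0:y0+h,x0:x0+w]; c=cv2.resize(c,None,fx=s,fy=s,interpolation=cv2.INTER_CUBIC)
    c=cv2.convertScaleAbs(c,alpha=1.6,beta=10)
    for i in range(0,w,10):
        cv2.line(c,(int(i*s),0),(int(i*s),6 if (x0+i)%50 else 14),(0,255,255),1)
        if (x0+i)%20==0: cv2.putText(c,str(x0+i),(int(i*s),24),0,.4,(0,255,255),1)
    for i in range(0,h,10):
        cv2.line(c,(0,int(i*s)),(6,int(i*s)),(0,255,255),1)
        if (y0+i)%20==0: cv2.putText(c,str(y0+i),(8,int(i*s)+4),0,.4,(0,255,255),1)
    cv2.imwrite(out,c)
def back(d,u,v,z):
    r=d["R"].T@np.linalg.inv(d["K"])@np.array([u,v,1.]); o=-d["R"].T@d["t"]
    return o+r*(z-o[2])/r[2]
def proj(d,X):
    c=d["R"]@np.asarray(X,float)+d["t"]; p=d["K"]@c; return p[:2]/p[2]
E
python3 - <<'E'
from h import *
t=pickle.load(open("top0.pkl","rb"))["frame"][:,:,::-1]; s=pickle.load(open("side0.pkl","rb"))["frame"][:,:,::-1]
crop(t,140,150,100,130,6*.75,"pics/t_ch.png") 
crop(t,290,150,100,130,4.5,"pics/t_ho.png")
crop(t,400,150,130,150,4,"pics/t_tr.png")
crop(s,225,130,160,140,4.2,"pics/s_ch.png")
E
```

```text
(no output)
```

View pics/t_ch.png

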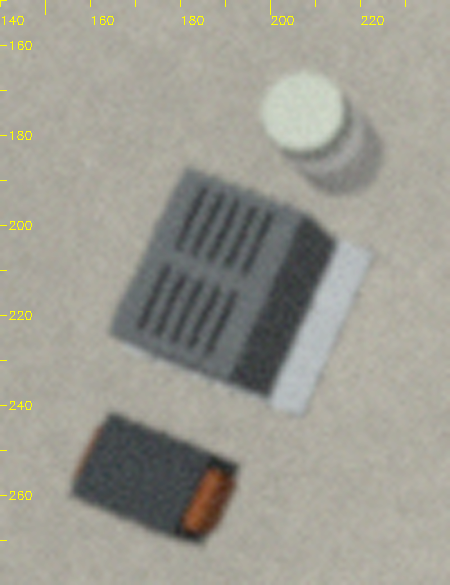

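View pics/t_ho.png

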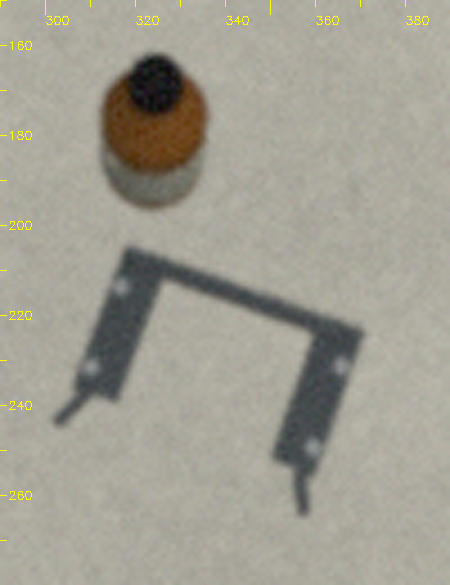

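View pics/t_tr.png

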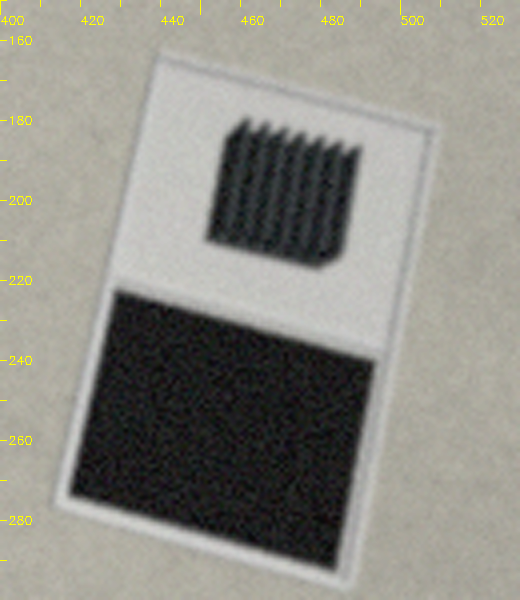

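View pics/s_ch.png

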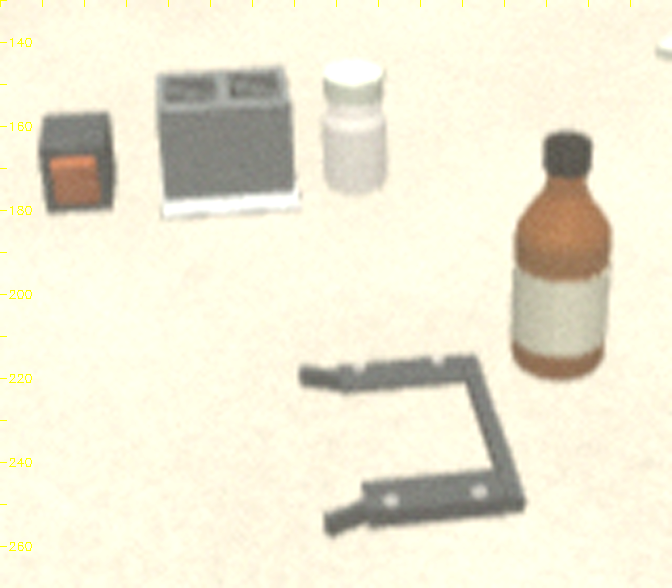

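```bash
cat > m.py <<'E'
from h import *
t=pickle.load(open("top0.pkl","rb"));sd=pickle.load(open("side0.pkl","rb"))
def pts(l,x0,y0,s,z,d=t): return np.array([back(d,x0+(X+.5)/s-.5,y0+(Y+.5)/s-.5,z)[:2] for X,Y in l])
def fit(P,M):
    M=np.array(M,float); a=P-P.mean(0); b=M-M.mean(0)
    H=b.T@a; th=np.arctan2(H[0,1]-H[1,0],H[0,0]+H[1,1]); R=np.array([[np.cos(th),-np.sin(th)],[np.sin(th),np.cos(th)]])
    c=P.mean(0)-R@M.mean(0); print("  res mm",((P-(M@R.T+c))*1e3).round(1).tolist()); return c,th
if __name__=="__main__":
    for name,l,x0,y0,s,z,M in [
     ("cover",[(188,168),(307,212),(232,380),(110,335)],140,150,4.5,.064,[(.04,.029),(.04,-.029),(-.04,-.029),(-.04,.029)]),
     ("foot",[(373,252),(305,414)],140,150,4.5,.004,[(.042,-.046),(-.042,-.046)]),
     ("holder",[(162,281),(315,336),(115,402),(273,461)],290,150,4.5,.010,[(.042,.037),(.042,-.037),(-.021,.037),(-.021,-.037)]),
     ("liner",[(117,290),(376,361),(338,570),(69,494)],400,150,4,.006,[(.056,.069),(.056,-.069),(-.056,-.069),(-.056,.069)]),
     ("transf",[(111,413),(238,463),(204,545),(71,495)],140,150,4.5,.044,[(.02,.031),(.02,-.031),(-.02,-.031),(-.02,.031)])]:
        P=pts(l,x0,y0,s,z); print(name,P.round(4).tolist()); print("  edge",[round(float(np.linalg.norm(P[i]-P[i-1]))*1e3,1) for i in range(len(P))])
        c,th=fit(P,M); print("  ->",c.round(4),round(np.degrees(th),2))
    print("jar lid",pts([(304,112)],140,150,4.5,.075)); print("bottle cap",pts([(156,82)],290,150,4.5,.125))
    # side-camera checks, crop s_ch 225,130,4.2
    print("side holder inner", pts([(470,375),(495,472),(363,483),(345,390)],225,130,4.2,.010,sd).round(4).tolist())
    print("side foot near corners", pts([(163,207),(299,199)],225,130,4.2,.004,sd).round(4).tolist())
E
python3 m.py
```

```text
cover [[0.5997, 0.2955], [0.5839, 0.2404], [0.5075, 0.2621], [0.5228, 0.3176]]
  edge [79.9, 57.3, 79.4, 57.5]
  res mm [[-0.2, -0.3], [-0.1, 0.3], [0.4, 0.2], [-0.1, -0.1]]
  -> [0.5535 0.2789] -15.85
foot [[0.5815, 0.2252], [0.5028, 0.2463]]
  edge [81.5, 81.5]
  res mm [[-1.2, 0.3], [1.2, -0.3]]
  -> [0.5541 0.2802] -15.06
holder [[0.5834, 0.0067], [0.5631, -0.0656], [0.5252, 0.0239], [0.5039, -0.0498]]
  edge [97.5, 75.1, 97.1, 76.7]
  res mm [[-0.9, 0.9], [-1.0, -0.2], [1.5, 0.9], [0.4, -1.6]]
  -> [ 0.5338 -0.0183] -15.82
liner [[0.5799, -0.2096], [0.553, -0.3433], [0.4454, -0.3225], [0.4724, -0.1873]]
  edge [109.7, 136.3, 109.7, 137.9]
  res mm [[-1.3, -0.6], [-1.0, 1.0], [1.2, -0.2], [1.1, -0.3]]
  -> [ 0.5127 -0.2657] -11.33
transf [[0.4916, 0.3196], [0.4743, 0.2608], [0.438, 0.2702], [0.4547, 0.3311]]
  edge [38.6, 61.4, 37.5, 63.2]
  res mm [[-0.8, -0.1], [-1.1, 0.7], [1.1, -0.9], [0.8, 0.4]]
  -> [0.4646 0.2954] -15.89
jar lid [[0.62600357 0.24465098]]
bottle cap [[0.64063382 0.01550168]]
side holder inner [[0.5869, 0.0089], [0.562, -0.0668], [0.5041, -0.049], [0.5251, 0.0229]]
side foot near corners [[0.5031, 0.2588], [0.5819, 0.2337]]
```

```bash
cat >> h.py <<'E'
from scipy.spatial.transform import Rotation as Ro
def q(deg): # tool down, tool x axis at heading deg
    return (Ro.from_euler('z',deg,degrees=True)*Ro.from_euler('x',180,degrees=True)).as_quat()
def st(env):
    s=env.get_state(); print("t",round(s["clock"],2),"p",s["eef_pos"].round(4),"yaw",Ro.from_quat(s["ee_rot"]).as_euler('zyx',degrees=True).round(2),"F",s["force"].round(2),"M",s["moment"].round(2),"w",round(s["grip_width"],4)); return s
E
python3 - <<'E'
from h import *
from rig import env
Q=q(180-15.8)
for p in [(.5535,.2789,.13),(.438,.009,.05),(.534,-.018,.2),(.513,-.266,.035)]:
    print(p,env.solve_ik(p,Q).round(2))
env.move_to((.5535,.2789,.15),Q); st(env)
env.servo_line((.5535,.2789,.085),velocity=.1); st(env)
for n in("top","side"):
    d=env.read_camera(n); pickle.dump(d,open(n+"1.pkl","wb")); 
    if n=="top": crop(d["frame"][:,:,::-1],110,140,160,130,4.5,"pics/t1.png")
    else: crop(d["frame"][:,:,::-1],210,80,150,120,5,"pics/s1.png")
E
```

```text
(0.5535, 0.2789, 0.13) [ 0.29  0.45  1.48  0.    1.21 -1.01]
(0.438, 0.009, 0.05) [-0.24  0.26  2.01  0.    0.87 -1.53]
(0.534, -0.018, 0.2) [-0.24  0.24  1.6   0.    1.3  -1.54]
(0.513, -0.266, 0.035) [-0.67  0.49  1.69  0.    0.97 -1.97]
t 1.85 p [0.5528 0.28   0.1503] yaw [-1.6428e+02  1.0000e-02 -1.7997e+02] F [-0.52  0.82  0.22] M [0.01 0.01 0.03] w 0.0929
t 2.65 p [0.5539 0.2792 0.0855] yaw [-1.6421e+02  5.0000e-02 -1.7998e+02] F [ 0.07 -0.18 -0.  ] M [ 0.01  0.02 -0.01] w 0.093
```

View pics/t1.png

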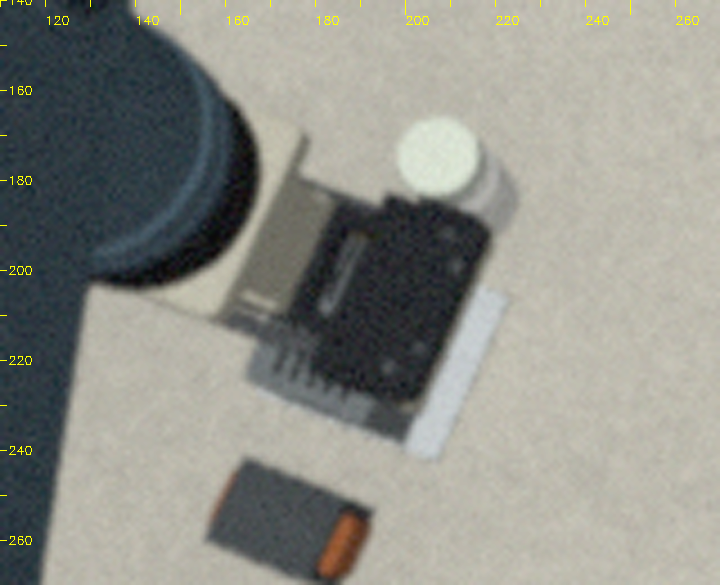

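View pics/s1.png

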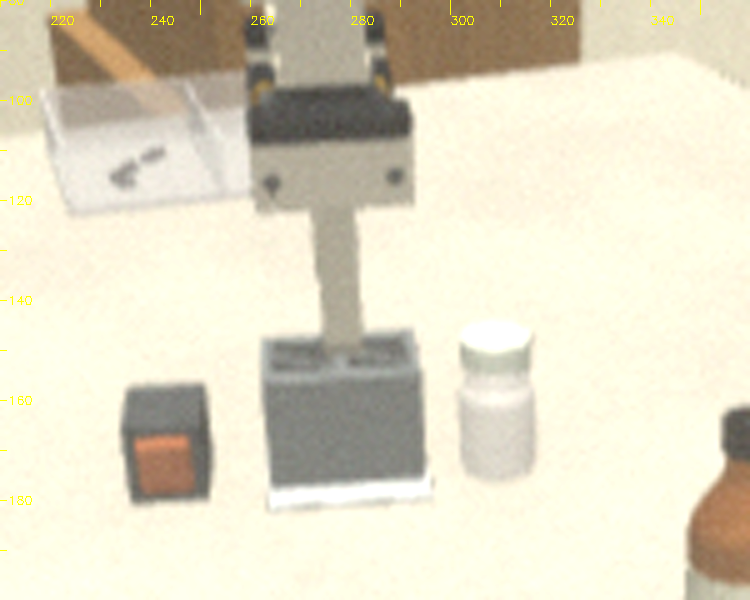

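The hand is centred on the cover: in the side view the near finger tip is at about u=278 and the cover spans 263 to 295. The jar and transformer are clear. Next I descend, grip and lift.

```bash
python3 - <<'E'
from h import *
from rig import env
hit=env.servo_line((.5535,.2789,.030),velocity=.06,threshold=8); print(hit); st(env)
if not hit:
    env.gripper_to(.05); s=st(env)
    p=s["eef_pos"]
    hit=env.servo_line((.5535,.2789,.050),velocity=.05); st(env)
    for n in("top","side"):
        d=env.read_camera(n); pickle.dump(d,open(n+"2.pkl","wb"))
    crop(d["frame"][:,:,::-1],210,80,150,120,5,"pics/s2.png")
E
```

```text
False
t 3.82 p [0.5539 0.279  0.0304] yaw [-1.6420e+02  5.0000e-02 -1.7999e+02] F [-0.24 -0.15  0.7 ] M [-0.06  0.    0.  ] w 0.0931
t 4.47 p [0.5536 0.279  0.0301] yaw [-1.6420e+02  1.0000e-02 -1.7999e+02] F [0.03 0.35 0.03] M [ 0.08  0.03 -0.02] w 0.058
t 5.02 p [0.5536 0.2789 0.0503] yaw [-1.6420e+02  2.0000e-02 -1.7999e+02] F [ 0.29 -0.66 -4.63] M [-0.01  0.01  0.02] w 0.0581
```

View pics/s2.png

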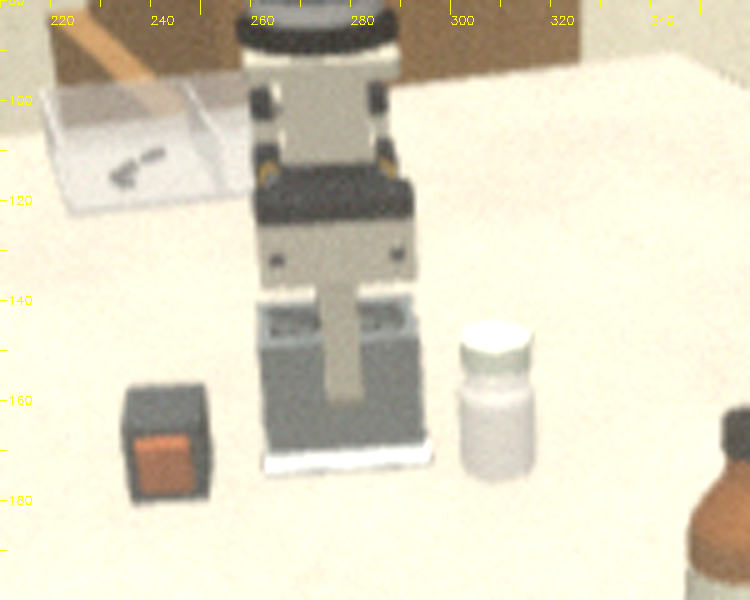

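The foot plate came up with the cover (about 4.6 N carried), and its white edge still touches the rim. Next I carry it to the mouth of the holder and lower it just above the bench.

```bash
python3 - <<'E'
from h import *
from rig import env
from m import pts
P=pts([(127,248),(363,330),(162,281),(315,336)],290,150,4.5,.01)
for a,b in((0,1),(2,3)): 
    v=P[a]-P[b]; print("stop edge heading",np.degrees(np.arctan2(-v[0],v[1])))
H=np.array([.534,-.018]); th=np.radians(-15.8); ax=np.array([np.cos(th),np.sin(th)])
m=H-.105*ax; print(m)
env.servo_line((m[0],m[1],.055),velocity=.12); st(env)
env.servo_line((m[0],m[1],.0315),velocity=.05); st(env)
for n in("top","side"):
    d=env.read_camera(n); pickle.dump(d,open(n+"3.pkl","wb"))
    crop(d["frame"][:,:,::-1],*((290,180,130,110,5.5) if n=="top" else (200,140,160,120,5)),f"pics/{n}3.png")
E
```

```text
stop edge heading -15.15157920420403
stop edge heading -15.726423426968342
[0.43296711 0.01058943]
t 7.72 p [0.4331 0.0109 0.055 ] yaw [-164.22    0.   -180.  ] F [ 0.75 -0.43 -4.48] M [-0.05 -0.01  0.04] w 0.0578
t 8.33 p [0.4328 0.0106 0.0312] yaw [-1.6420e+02 -3.0000e-02 -1.7999e+02] F [ 0.55 -0.26 -4.68] M [-0.01  0.01 -0.01] w 0.058
```

View pics/top3.png

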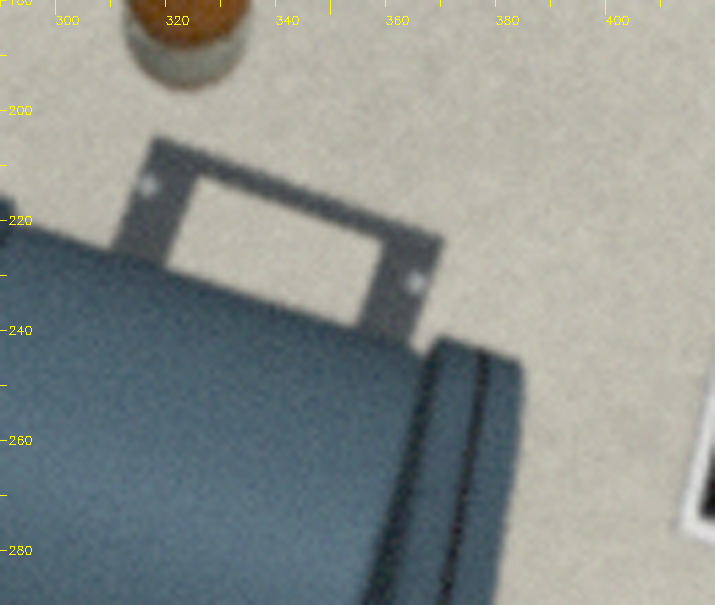

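View pics/side3.png

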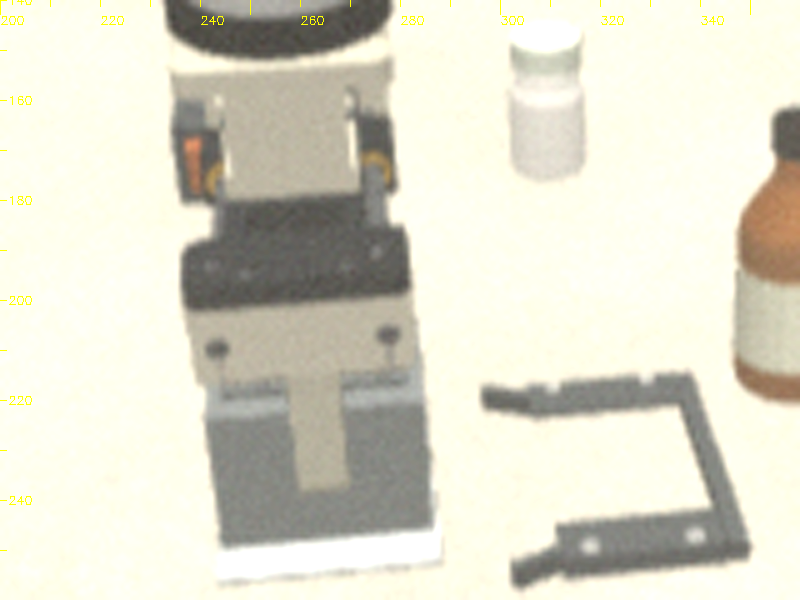

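```bash
python3 - <<'E'
from h import *
d=pickle.load(open("side3.pkl","rb"));d0=pickle.load(open("side0.pkl","rb"))
crop(d["frame"][:,:,::-1],236,224,60,40,12,"pics/side3a.png")
crop(d["frame"][:,:,::-1],294,210,60,50,12,"pics/side3b.png")
E
```

```text
(no output)
```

View pics/side3a.png

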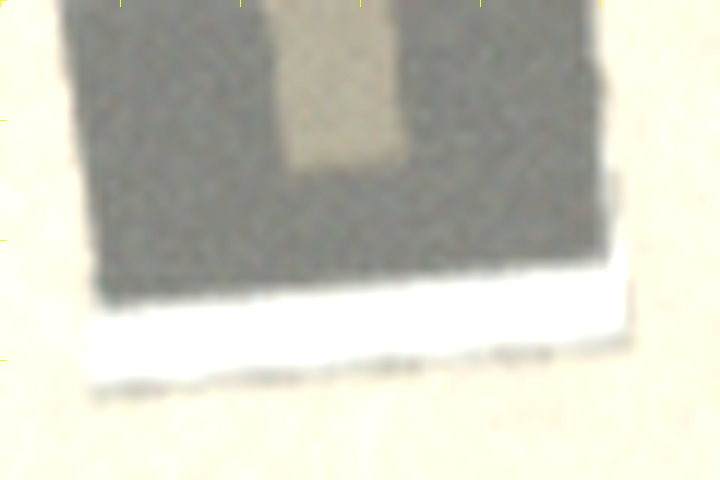

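View pics/side3b.png

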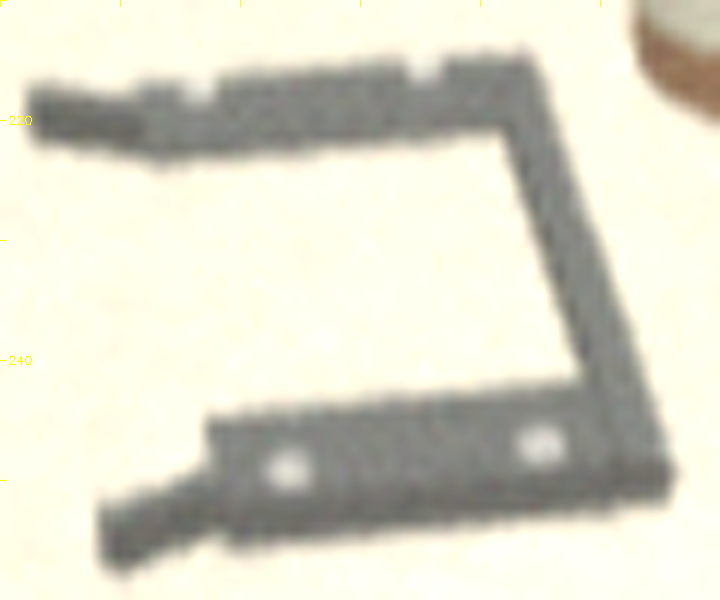

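```bash
python3 - <<'E'
from h import *
from m import pts,sd,t
H=np.array([.534,-.018]); th=np.radians(-15.8); ax=np.array([np.cos(th),np.sin(th)]); ay=np.array([-ax[1],ax[0]])
def fr(P,c): return (((P-c)@np.array([ax,ay]).T)*1e3).round(1).tolist()
print("near lip (y=-37)",fr(pts([(207,420),(585,383)],294,210,12,.010,sd),H))
print("far lip z7(y=37)",fr(pts([(165,165),(505,127)],294,210,12,.007,sd),H))
print("outer near top edge? stop outer corner",fr(pts([(672,468)],294,210,12,.010,sd),H))
print("foot near edge (y=-46, x+-42) rel tcp",fr(pts([(91,391),(631,346)],236,224,12,.003,sd),np.array([.4328,.0106])))
print("foot near edge in holder frame",fr(pts([(91,391),(631,346)],236,224,12,.003,sd),H))
print("top cam inner", fr(pts([(162,281),(315,336),(115,402),(273,461)],290,150,4.5,.01),H))
E
```

```text
near lip (y=-37) [[-20.8, -37.6], [40.2, -37.6]]
far lip z7(y=37) [[-18.5, 38.2], [41.7, 40.4]]
outer near top edge? stop outer corner [[49.3, -60.9]]
foot near edge (y=-46, x+-42) rel tcp [[-42.9, -43.5], [40.3, -45.6]]
foot near edge in holder frame [[-148.1, -43.5], [-64.8, -45.6]]
top cam inner [[40.9, 37.2], [41.0, -37.8], [-19.9, 37.9], [-20.3, -38.8]]
```

Holder centre agrees between the cameras to about 1 mm, and the foot is lined up within the 3 mm play. Next I slide in with force guarding.

```bash
python3 - <<'E'
from h import *
from rig import env
H=np.array([.534,-.018]); th=np.radians(-15.8); ax=np.array([np.cos(th),np.sin(th)]); ay=np.array([-ax[1],ax[0]])
def hp(x,z): p=H+x*ax; return (p[0],p[1],z)
def rep(): 
    s=st(env); e=s["eef_pos"][:2]-H; print("   holder xy mm",(1e3*e@ax).round(1),(1e3*e@ay).round(1),"Fx,y",(s["force"][:2]@ax).round(1),(s["force"][:2]@ay).round(1))
for x,v,f in((-.045,.05,8),(-.015,.03,10),(.008,.015,8)):
    h=env.servo_line(hp(x,.0307),velocity=v,threshold=f); print(x,h); rep()
    if h: break
d=env.read_camera("side"); pickle.dump(d,open("side4.pkl","wb")); crop(d["frame"][:,:,::-1],260,140,120,120,5,"pics/side4.png")
E
```

```text
-0.045 False
t 9.78 p [ 0.4903 -0.0056  0.0306] yaw [-1.6420e+02 -3.0000e-02 -1.7999e+02] F [ 0.42  0.33 -4.68] M [ 0.08  0.01 -0.  ] w 0.0583
   holder xy mm -45.5 0.0 Fx,y 0.3 0.4
-0.015 False
t 10.93 p [ 0.5193 -0.0138  0.0306] yaw [-1.6421e+02 -2.0000e-02 -1.7999e+02] F [ 0.49  0.31 -4.65] M [-0.01 -0.05 -0.03] w 0.0575
   holder xy mm -15.3 0.0 Fx,y 0.4 0.4
0.008 True
t 12.15 p [ 0.5367 -0.0189  0.0301] yaw [-164.24   -0.29 -179.94] F [-0.56  1.55  5.98] M [-0.   -0.13  0.1 ] w 0.0583
   holder xy mm 2.9 -0.1 Fx,y -1.0 1.3
```

View pics/side4.png

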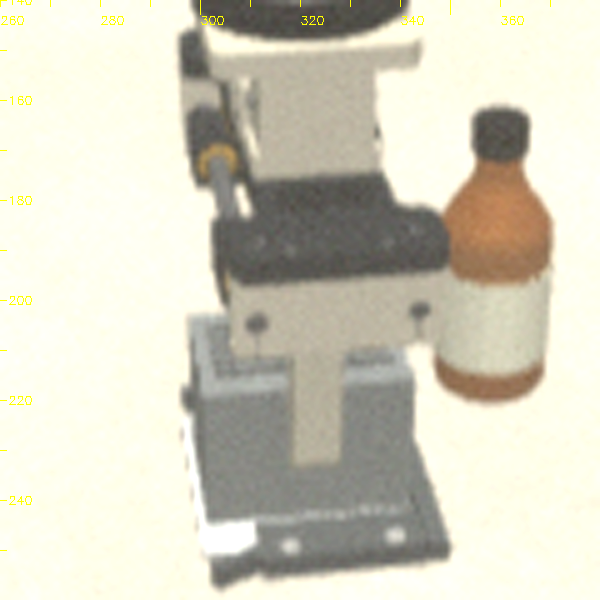

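```bash
cat >> h.py <<'E'
H=np.array([.534,-.018]); th=np.radians(-15.8); ax=np.array([np.cos(th),np.sin(th)]); ay=np.array([-ax[1],ax[0]])
def hp(x,z,y=0): p=H+x*ax+y*ay; return (p[0],p[1],z)
def rep(env): 
    s=st(env); e=s["eef_pos"][:2]-H; print("   holder xy mm",(1e3*e@ax).round(2),(1e3*e@ay).round(2),"Fx,y",(s["force"][:2]@ax).round(1),(s["force"][:2]@ay).round(1)); return s
E
python3 - <<'E'
from h import *
from rig import env
rep(env); env.wait(.3); rep(env)
print(env.servo_line(hp(.002,.0310),velocity=.01)); env.wait(.3); rep(env)
print(env.servo_line(hp(.010,.0310),velocity=.015,threshold=10)); rep(env); env.wait(.3); rep(env)
E
```

```text
t 12.2 p [ 0.5367 -0.0189  0.0301] yaw [-164.24   -0.29 -179.94] F [-1.89 -0.4   6.23] M [-0.05 -0.12  0.07] w 0.0579
   holder xy mm 2.84 -0.09 Fx,y -1.7 -0.9
t 12.5 p [ 0.5367 -0.0189  0.0301] yaw [-164.24   -0.28 -179.95] F [-1.19 -0.02  5.5 ] M [-0.06 -0.14  0.09] w 0.0579
   holder xy mm 2.85 -0.08 Fx,y -1.1 -0.3
False
t 13.19 p [ 0.5358 -0.0185  0.0308] yaw [-164.23   -0.52 -179.88] F [ 0.24 -0.51 -4.35] M [-0.02 -0.   -0.01] w 0.0581
   holder xy mm 1.83 -0.02 Fx,y 0.4 -0.4
True
t 13.56 p [ 0.5371 -0.019   0.0305] yaw [-164.27   -0.83 -179.82] F [-1.97 -0.24  5.68] M [ 0.07 -0.1   0.07] w 0.0581
   holder xy mm 3.23 -0.16 Fx,y -1.8 -0.8
t 13.86 p [ 0.5371 -0.019   0.0305] yaw [-164.27   -0.81 -179.83] F [-1.63  0.65  5.26] M [ 0.02 -0.18  0.03] w 0.058
   holder xy mm 3.22 -0.15 Fx,y -1.7 0.2
```

```bash
python3 - <<'E'
from h import *
from rig import env
Q=q(180-15.8)
env.servo_line(hp(.0028,.0303,-.0001),Q,velocity=.01); env.wait(.3); rep(env)
for n in("top","side"):
    d=env.read_camera(n); pickle.dump(d,open(n+"5.pkl","wb"))
crop(d["frame"][:,:,::-1],290,205,66,50,12,"pics/side5.png")
E
```

```text
t 14.49 p [ 0.5365 -0.0188  0.0301] yaw [-1.6420e+02 -3.0000e-02 -1.7999e+02] F [-0.93 -1.47 -2.11] M [0.11 0.27 0.04] w 0.0581
   holder xy mm 2.61 -0.08 Fx,y -0.5 -1.7
```

View pics/side5.png

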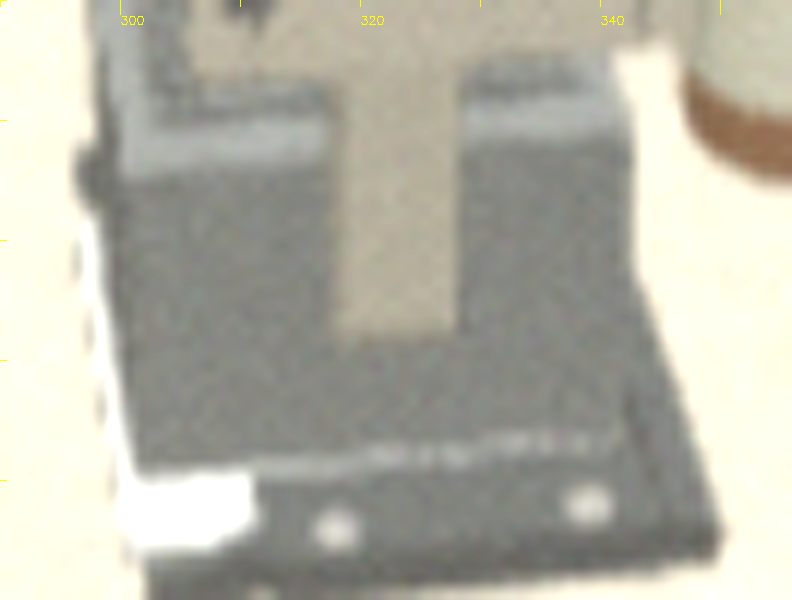

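```bash
python3 - <<'E'
from h import *
from m import pts
d=pickle.load(open("side5.pkl","rb"))
P=pts([(85,215),(103,330),(122,480),(128,530)],290,205,12,.004,d)
print((((P-H)@np.array([ax,ay]).T)*1e3).round(1))
P=pts([(255,478)],290,205,12,.010,d); print("lip corner",(((P-H)@np.array([ax,ay]).T)*1e3).round(1))
E
```

```text
[[-39.8  49.1]
 [-40.1  14.6]
 [-41.  -26.6]
 [-41.4 -39.5]]
lip corner [[-20.7 -37.1]]
```

The foot's back edge measures about -41 mm (home is -42), so the chassis is against the stop and the cover is still on. Next I pull straight up.

```bash
python3 - <<'E'
from h import *
from rig import env
Q=q(180-15.8)
for z in(.036,.050,.070):
    env.servo_line(hp(.0022,z,-.0001),Q,velocity=.03); rep(env)
d=env.read_camera("side"); crop(d["frame"][:,:,::-1],260,120,120,140,4.2,"pics/side6.png")
E
```

```text
t 14.93 p [ 0.5361 -0.0188  0.0361] yaw [-164.2     0.    179.99] F [-1.15  0.03 -5.19] M [0.07 0.26 0.07] w 0.0581
   holder xy mm 2.21 -0.17 Fx,y -1.1 -0.3
t 15.55 p [ 0.5365 -0.0188  0.0507] yaw [-1.6420e+02  6.0000e-02  1.7998e+02] F [-1.17  1.19 -3.1 ] M [0.02 0.4  0.09] w 0.0578
   holder xy mm 2.6 -0.11 Fx,y -1.5 0.8
t 16.37 p [ 0.5362 -0.0187  0.0701] yaw [-1.642e+02  2.000e-02  1.800e+02] F [ 0.18  0.33 -2.25] M [ 0.01 -0.02  0.02] w 0.0579
   holder xy mm 2.28 -0.1 Fx,y 0.1 0.4
```

View pics/side6.png

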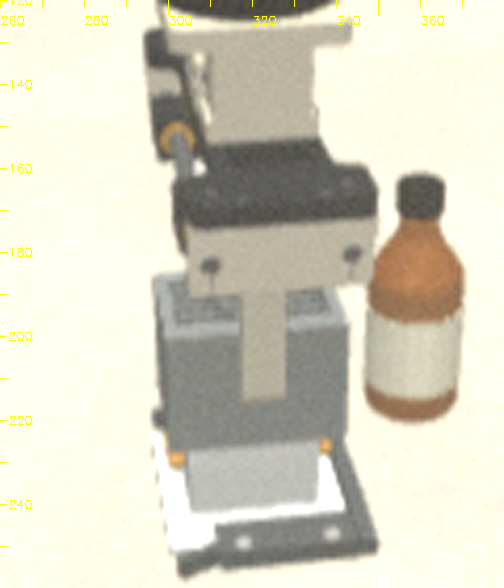

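```bash
python3 - <<'E'
from h import *
from m import sd
from rig import env
P=[back(sd,u,v,.006)[:2] for u,v in((326,299),(395,291),(430,362),(350,375))]; print(np.round(P,4).tolist(),np.mean(P,0))
Q=q(180-15.8)
env.servo_line(hp(.0022,.15,-.0001),Q,velocity=.08); env.wait(.15); rep(env)
d=env.read_camera("side"); crop(d["frame"][:,:,::-1],260,80,140,180,3.3,"pics/side7.png")
QL=q(180-11.3)
env.servo_line((.5127,-.2657,.11),QL,velocity=.12); env.wait(.2); st(env)
d=env.read_camera("side"); crop(d["frame"][:,:,::-1],280,180,260,215,3,"pics/side8.png")
E
```

```text
[[0.4727, -0.183], [0.5824, -0.2141], [0.5506, -0.3426], [0.445, -0.315]] [ 0.51269434 -0.26365201]
t 17.72 p [ 0.5357 -0.0186  0.1494] yaw [-1.6420e+02 -7.0000e-02 -1.7998e+02] F [-0.17  0.24 -2.16] M [0.02 0.01 0.05] w 0.0575
   holder xy mm 1.8 -0.13 Fx,y -0.2 0.2
t 20.21 p [ 0.5128 -0.2654  0.1101] yaw [-1.6872e+02  1.0000e-02  1.8000e+02] F [-0.39  0.32 -1.44] M [ 0.02 -0.04 -0.01] w 0.0581
```

View pics/side7.png

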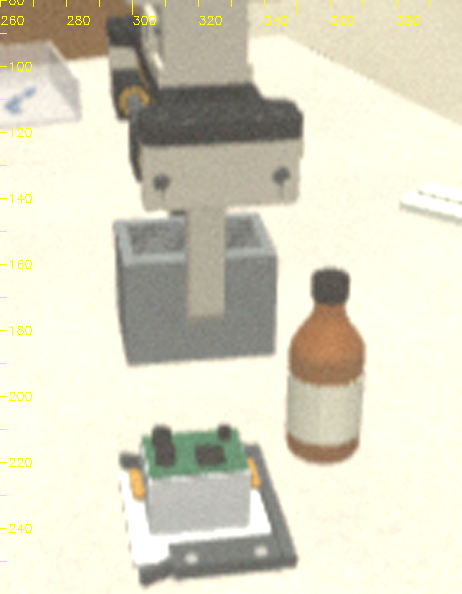

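View pics/side8.png

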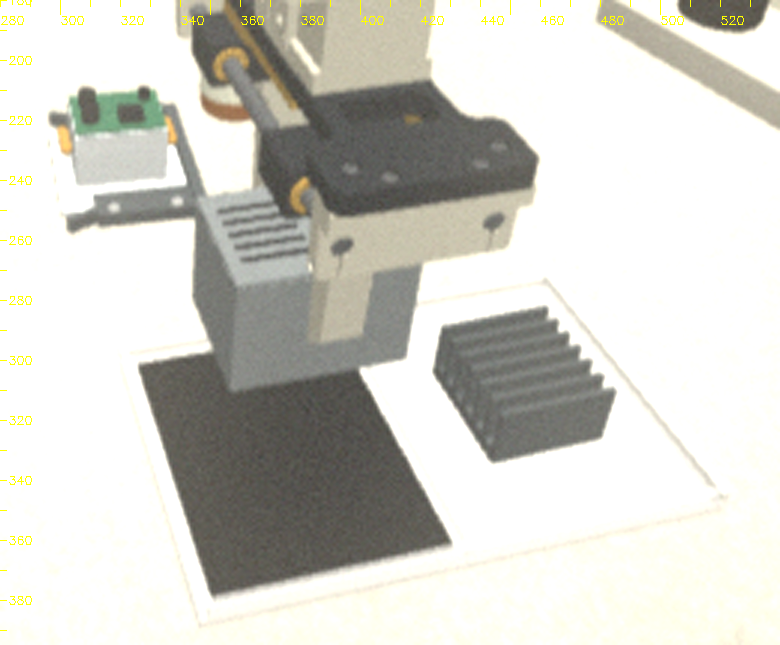

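The chassis is home and upright in the holder. The cover hangs level over the liner, and both cameras agree on the liner centre to 2 mm. Next I lower it with force guarding.

```bash
python3 - <<'E'
from h import *
from rig import env
QL=q(180-11.3); x,y=.5127,-.2652
env.servo_line((x,y,.042),QL,velocity=.06); env.wait(.2); st(env)
h=env.servo_line((x,y,.0305),QL,velocity=.012,threshold=2.0); print(h); env.wait(.2); st(env)
d=env.read_camera("side"); crop(d["frame"][:,:,::-1],310,200,160,190,3.1,"pics/side9.png")
E
```

```text
t 21.74 p [ 0.5129 -0.2653  0.0424] yaw [-1.6870e+02  3.0000e-02  1.7997e+02] F [-0.25  0.28 -1.68] M [ 0.01 -0.03 -0.01] w 0.0578
True
t 22.72 p [ 0.5126 -0.2651  0.0321] yaw [-1.6870e+02 -2.0000e-02 -1.7999e+02] F [-0.45 -0.14  6.25] M [-0.08  0.01 -0.02] w 0.0579
```

View pics/side9.png

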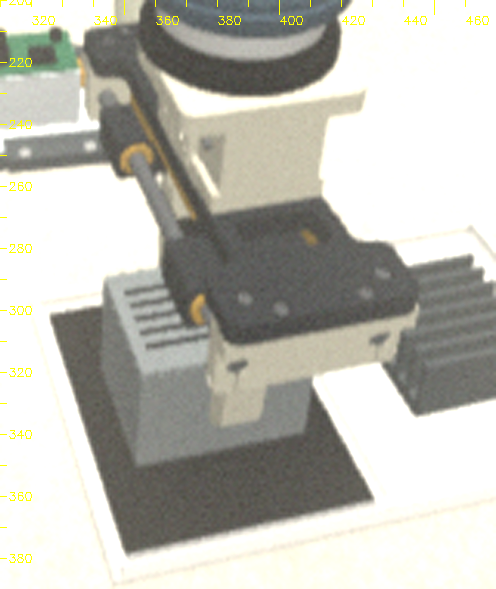

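Contact came at the predicted height (0.0321), with the cover inside the liner. Next I release, retreat and check.

```bash
python3 - <<'E'
from h import *
from rig import env
QL=q(180-11.3)
env.gripper_to(.092); st(env)
env.servo_line((.5127,-.2652,.16),QL,velocity=.1); st(env)
env.move_to((.30,-.35,.30),q(180-11.3)); st(env)
for n in("top","side"):
    d=env.read_camera(n); pickle.dump(d,open(n+"10.pkl","wb")); cv2.imwrite(f"pics/{n}10.png",cv2.convertScaleAbs(d["frame"][:,:,::-1],alpha=1.4))
    if n=="top": crop(d["frame"][:,:,::-1],290,150,230,150,3.4,"pics/top10c.png")
E
```

```text
t 23.52 p [ 0.5118 -0.2645  0.0311] yaw [-1.687e+02 -1.200e-01 -1.799e+02] F [ 0.57 -0.36  0.24] M [ 0.   -0.01  0.01] w 0.0919
t 24.96 p [ 0.5123 -0.2649  0.1592] yaw [-1.6870e+02 -7.0000e-02 -1.7995e+02] F [ 0.7  -0.47 -0.77] M [ 0.  0. -0.] w 0.0919
t 26.0 p [ 0.3004 -0.3496  0.2992] yaw [-168.71   -0.   -179.93] F [ 0.08 -0.87 -1.2 ] M [ 0.03 -0.03 -0.03] w 0.0924
```

View pics/top10c.png

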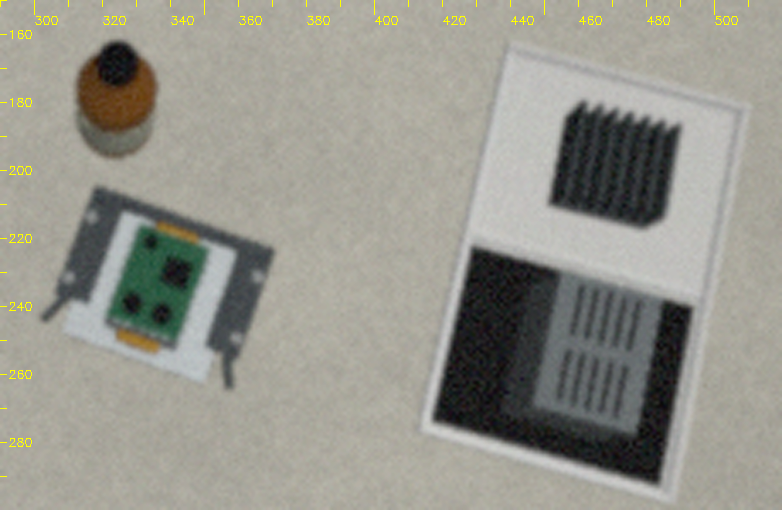

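View pics/side10.png

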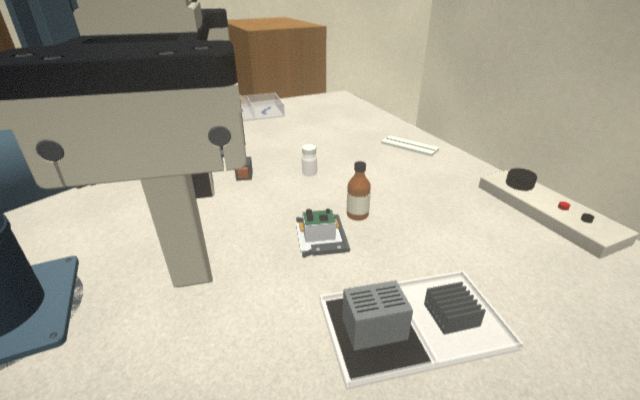

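```bash
python3 - <<'E'
from h import *
from m import pts,fit
from rig import env
d=pickle.load(open("top10.pkl","rb"))
P=pts([(560,271),(663,300),(638,436),(534,404)],290,150,3.4,.066,d)
c,a=fit(P,[(.04,.029),(.04,-.029),(-.04,-.029),(-.04,.029)]); print("cover",c,np.degrees(a))
e=c-np.array([.5127,-.265]); R=Ro.from_euler('z',11.3,degrees=True).as_matrix()[:2,:2]; print("in liner frame mm",R@e*1e3)
P=pts([(63,331),(209,381)],290,150,3.4,.004,d); print("foot back corners holder frame",(((P-H)@np.array([ax,ay]).T)*1e3).round(1))
st(env); env.sign_off()
E
```

```text
res mm [[-0.6, 1.0], [-1.3, 0.2], [0.1, -0.7], [1.8, -0.5]]
cover [ 0.5121481  -0.26438323] -11.200695698093494
in liner frame mm [-0.66205598  0.49667563]
foot back corners holder frame [[-39.8  45.9]
 [-37.5 -47.2]]
t 26.1 p [ 0.3007 -0.3494  0.2989] yaw [-1.6878e+02 -3.0000e-02 -1.7989e+02] F [-0.61 -0.12 -0.16] M [-0.02 -0.05 -0.01] w 0.0918
the job is handed in; nothing more can be done
```

The cover is flat on the liner with the open side down, the chassis is seated in the holder, and the job was handed in at about 26 s. No verdict was reported.

**What I did:** I gripped the cover across its 58 mm and carried the stuck pair to the mouth of the holder. I slid it under the lips until the force guard tripped at the stop, then pulled the cover straight up. I lowered it onto the liner until contact, released it and backed off.

**Last checks:**
- **Cover:** its centre measured within 1 mm of the liner's centre and aligned in heading. Touch-down came at the predicted height.
- **Chassis:** it looked seated against the stop and flat.
- **Bystanders:** the heat sink, bottle, jar and the visible part of the transformer looked unmoved. I judged this by eye rather than measuring it.

**What disagreed:**
- **Stop position:** contact came about 3 mm further along x than my camera estimate of home. The foot's back edge read -41 mm from the side camera but -38 to -40 mm from the top camera, where -42 mm would be home. I put this down to camera and calibration error; it is inside the 10 mm limit.
- **Tilt at the stop:** the tool pitched about 0.8° while I pressed against the stop. I corrected it before pulling the cover off.

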